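# Mix the big vial on a touch-start vortex mixer

### The arm

A 7-joint arm with a two-finger parallel gripper is mounted at the origin on a cart in front of the work surface, level with it; the furniture and walls round the work are solid. World frame = base frame: x ahead of the robot, y to its left, z up, the work surface at z = 0. Lengths are in m, angles in rad, forces in N, time in s.
With the tool pointing down it reaches from about 0.4 to 0.9 m from the base axis. Payload 5.5 kg.
Tool frame: the origin (TCP) lies at the very end of the fingers, on their centre line; the grasp point (between the pads) lies bot.grasp_offset behind it (bot.grasp_offset is the distance from the TCP to the grasp point, in m); z points along the fingers, y is the line along which they close (so a half turn about z gives the same grasp; the last joint's range is limited). The gripper opens to 92 mm and grips with 3 to 60 N. Pads are 19 mm wide; open, the fingers measure 130 mm over their backs; the gripper's body (75 mm by 190 mm) begins 47 mm behind the grasp point.
Start: joints at [1.552, 0.501, -0.427, 1.55, 0.221, 1.138, -0.21], TCP at [0.181, -0.624, 0.227] pointing down, gripper open.
Joint ranges: [-2.88, 2.88], [-0.31, 2.03], [-1.54, 1.56], [0.2, 2.42], [-1.41, 4.55], [0.19, 2.02], [-2.57, 2.57]. Speed limits (rad/s): [2.57, 2.57, 3.14, 3.14, 3.14, 3.14, 3.14].

### API

Orientations are given as [roll, pitch, yaw] about the fixed x, y, z axes, in that order (R = Rz(yaw) Ry(pitch) Rx(roll)).
In Python, from rig import bot gives the robot as it stands.
- The arm moves only by the tool play_rows, never from a script. Its argument "deltas" is a list that holds one entry, the list of rows, each a list of 7 numbers: the shift along the tool's x, y, z in m, then the turn, a rotation vector about the tool's x, y, z in rad, then the opening, from 0 (shut) to 1 (fully open). In form: [[[dx, dy, dz, wx, wy, wz, gripper], ...]]. A call has 1 to 5 rows; each row shifts and turns the commanded pose from where the row before left it, along the tool's axes as they then stand; what a row does not reach is not made up. A row lasts 1/8 s, in which the tool goes at most 62.5 mm and 10.7 degrees, less where a joint would pass 70% of its speed; a pose out of reach is approached as far as the arm can. A call with a gripper value outside its range is refused whole. The fingers move at their own pace and stop on an object; the grip force is fixed at half the most. Time passes only in rows, so rows that do not move let the fingers close. It gives the time, the measured TCP pose, the force, the opening and the grip force at its end, in the units of the state.
- bot.sense(): the state, without advancing time (a new reading comes with each control period).
- bot.grab_frame(name): name is "scene" or "top" or "wrist"; returns a dict with "image" (384x512x3 uint8, blue, green, red), "fovy" (degrees; the focal length in pixels is half the picture's height over the tangent of half this angle, whatever the lens; pixels are square), "cx", "cy" (the principal point, pixels), "rvec" (rotation vector, rad) and "tvec" (3), from world to camera coordinates, as OpenCV has them. Camera axes: x right, y down, z forward; pixel columns grow to the right and rows downward; lengths in m; the calibration is good to about 2 mm. A picture is of the moment at which its call begins. There is no depth.
- bot.hand_in(): hands the job in; it is judged then, once.
The state is a dict: "t": time; "joint_positions": joint angles; "qd": joint speeds; "tau": joint torques, N m; "tool_pos": TCP position; "eef_rot": TCP orientation; "force": force on the tool from outside, world axes, zero at the start; "torque": the same for the moment, N m; "width": finger opening in m; "finger_force": force on a finger pad.
Only numpy, scipy, OpenCV 4.12 (cv2) and the standard library are available. Lean on these libraries where they do the work, as an engineer would, in place of code of your own. Each camera call takes 0.05 s, during which the arm holds its last target. There are 200 camera calls.

### The job

Mix the largest of the four vials in the rack on the vortex mixer. First set the mixer to touch mode by pressing down the end of its rocker switch that has the raised dot; then lift the largest vial out of the rack, stand it upright in the mixer's rubber cup and, keeping it gripped and the fingers off the cup, press it straight down until the spring-loaded cup has sunk about half of its 10 mm travel, never onto its bottom stop. Keep it there for at least three seconds and finish still gripping the vial and holding the cup down, leaving the other vials and the things on the bench where they are.

Things in the scene. Friction and masses are not known exactly. Their poses are not given: they have to be found in the camera images.
- mode_rocker (a joint): black rocker switch (20 x 34 mm, top 66 mm above the bench) on the mixer's low front panel (55 mm); its halves rise outward in a shallow V. +0.2 rad (solid stop) = the end with the raised dot, the left one seen from the front, fully down = touch mode; 0 = off; -0.2 = the other end (raised bar) down = runs on. Starts from -0.2 to 0, stays where it is left; about 2 N on the dot end tips it
- rocker_touch_end (a point): where to press straight down: top of the rocker's dot end, 14.5 mm from its tilt axis; 67 to 70 mm above the bench before, 64 mm when pressed home. A push centred here or up to 10 mm further out (mixer's +y) tips it. The motor housing (98 mm high) begins 31 mm behind the switch; a speed knob (31 mm across, 70 mm high, leave it) stands 68 mm to the right of this point
- mixer: white and grey vortex mixer, 168 mm deep (x) x 128 mm wide (y), fixed to the bench by its feet; its position and heading vary. Origin under its centre, on the bench; -x is its front (control panel), y its left as seen from the front, z up. Rocker at (-52, +20) mm and cup axis at (+28, 0) mm from the origin
- mixer_cup (a joint): black rubber cup on the mixer's head, spring-loaded straight up; value = how far it is pressed down, 0 (up, at rest) to 0.010 m (bottom stop). With the vial standing in it, a push of about 2 N starts it moving and every mm adds 0.8 N (about 6 N half-way, 10 N at the stop); springs up again when let go
- cup_floor (a point): centre of the cup's flat inner floor, 115 mm above the bench when the cup is up (it sinks with the cup). Cup: 16 mm deep from rim to floor, bore 39 mm across at the floor and 49 mm at the rim, outside 56 mm; rim 131 mm above the bench. z up
- vial_rack: white vial rack, 208 x 54 mm, 26 mm high, fixed; its position and heading vary. Origin under its centre; x runs along its single row of four 40 mm holes, which lie at x = -72, -24, +24 and +72 mm. The vials stand on its lower deck, 6 mm above the bench; the upper deck's top is 24 mm above the bench
- big_vial_mid (a point): centre of the largest vial (35 mm round body, 72 mm tall with cap, 75 g), half-way up, 36 mm above its base; z is its axis. Straight-sided 35 mm body from the base to about 45 mm up, then a shoulder, then a screw cap 26 mm across from 57 to 72 mm up. Stands in any one of the four holes; grasp it above the rack's upper deck
- big_vial_base (a point): centre of the underside of the largest vial, 36 mm below its centre along its axis; z is its axis
- big_vial: the largest vial itself; origin at the centre of its underside, z its axis
- small_vial_1: a smaller vial (28 mm round, 58 mm tall) in another hole of the rack; leave it. Origin at the centre of its underside
- small_vial_2: a smaller vial (28 mm round, 60 mm tall) in another hole of the rack; leave it. Origin at the centre of its underside
- small_vial_3: a smaller vial (28 mm round, 58 mm tall) in another hole of the rack; leave it. Origin at the centre of its underside
- bench_timer: small flat bench timer, 62 x 66 x 18 mm, on the bench at the left; leave it. Origin at the centre of its underside
- plastic_cup: small plastic cup, 44 mm across, 49 mm tall, on the bench behind the pump; leave it. Origin at the centre of its underside
- ballpen: ball pen, 145 mm long, on the bench at the left; leave it. Origin at the centre of its underside
Mind the look-alikes: they are no part of the job. What is shaped like the big_vial but yellow is not meant.

How it is judged:
On the way, in this order (a step that is already met when the one before it is completed fails the run):
1. the rocker is set to touch mode (dot end down) (value of joint mode_rocker above 0.15 rad), for 0.1 s.
2. the largest vial has been lifted clear of the rack in the fingers (z of big_vial_base in the frame of vial_rack above 0.035 m and contact force between the fingers and big_vial above 1 N), for 0.1 s.
3. the gripped vial stands upright on the cup's floor and has kept the cup 3 to 8 mm down for 3 s (value of joint mixer_cup between 0.003 and 0.008 m and distance between big_vial_base and cup_floor below 0.006 m and angle between big_vial_mid's own z axis and vertical below 0.12 rad and contact force between the fingers and big_vial above 2 N and contact force between big_vial and mixer_cup above 2 N and contact force between each of the arm, the fingers and mixer_cup below 0.5 N and value of joint mode_rocker above 0.12 rad), for 3 s.
At the end, for the whole second after the job is handed in: Ends holding: rocker in touch mode (above 0.12 rad); the largest vial gripped, at rest, upright within 0.12 rad, its base within 6 mm of the cup floor's centre; through the vial alone, no finger on the cup, the cup is held 3 to 8 mm down, as it has been for 3 s (all of step 3 and linear speed of big_vial below 0.02 m/s); the arm keeps its last pose, push and grip.
It fails at once if the cup is driven onto its bottom stop (value of joint mixer_cup above 0.0097 m).
It fails at once if the largest vial is tipped over (angle between big_vial_mid's own z axis and vertical above 0.8 rad).
It fails at once if another vial is knocked over or pulled from its hole (distance of any of small_vial_1, small_vial_2, small_vial_3 from where it was at the start of the episode above 0.02 m or angle between any of small_vial_1, small_vial_2, small_vial_3's own z axis and vertical above 0.5 rad).
It fails at once if the timer, the plastic cup or the pen is pushed about (distance of any of bench_timer, plastic_cup, ballpen from where it was at the start of the episode above 0.03 m).
It also fails if it takes over 59 s, if anything falls off the work surface, if the arm or the gripper's body presses on something with over 40 N, if the wrist force passes 120 N, or if a joint passes its speed limit or range.

## Working session

There is one attempt and no reset: what is moved stays moved. The work goes in short steps, Python scripts to look and compute and a tool call to move; the robot and the scene stay as the last step left them, time stands still between calls to the robot, and variables do not carry over. Pictures are saved under pics/ and viewed, at most 10 in all, crops included, and the job is handed in when it is done.

Besides the shell and the picture viewer there is one more tool, called after "Call:" as name(argument=value, ...), one argument or row to a line, values as JSON. play_rows: Moves the arm, as the interface text tells. Its arguments: {"type":"object","properties":{"deltas":{"type":"array","items":{"type":"array","items":{"type":"array","items":{"type":"number"}}}}},"required":["deltas"]}

```bash
mkdir -p pics; ls; cat > h.py <<'E'
import numpy as np, cv2
from rig import bot
def cam(f):
    R=cv2.Rodrigues(np.array(f["rvec"],float))[0]; t=np.array(f["tvec"],float).ravel()
    h=f["image"].shape[0]; fl=h/2/np.tan(np.radians(f["fovy"])/2)
    return R,t,np.array([[fl,0,f["cx"]],[0,fl,f["cy"]],[0,0,1]])
def ray(f,u,v):
    R,t,K=cam(f); d=R.T@np.linalg.solve(K,[u,v,1.]); return -R.T@t,d
def onz(f,u,v,z):
    c,d=ray(f,u,v); return c+d*(z-c[2])/d[2]
def pix(f,p):
    R,t,K=cam(f); q=K@(R@np.array(p,float)+t); return q[:2]/q[2]
E
python3 - <<'E'
from h import *
s=bot.sense(); print(s, bot.grasp_offset)
import pickle
for n in ["scene","top"]:
    f=bot.grab_frame(n); pickle.dump(f,open(n+".pkl","wb"))
    cv2.imwrite(f"pics/{n}0.png",cv2.resize(f["image"],(800,600),interpolation=cv2.INTER_CUBIC)); print(n,f["fovy"],f["cx"],f["cy"],-cam(f)[0].T@cam(f)[1], f.keys())
E
```

```text
pics
{'t': 0.0, 'joint_positions': array([ 1.55215583,  0.50182743, -0.42679317,  1.55139678,  0.22080175,
        1.13827986, -0.21031841]), 'qd': array([ 8.10858259e-04, -1.26958529e-03, -3.52081365e-05,  1.11612371e-03,
        1.65218686e-03, -6.39777527e-04,  9.50493103e-04]), 'tau': array([ 2.99078392e-04, -5.66590261e+01, -5.81608817e+00, -2.79111385e+01,
       -6.85823942e-02,  3.07082024e-02,  3.20815925e-04]), 'tool_pos': array([ 0.18055437, -0.62372936,  0.22571345]), 'eef_rot': array([-3.13973728e+00, -7.03749473e-05,  2.81868742e-01]), 'force': array([ 0.44692458, -0.45442922,  0.34437485]), 'torque': array([-0.01263034,  0.03308528, -0.01077795]), 'finger_force': 0.0, 'width': 0.09191634092770756} 0.0188
scene 46.9052296166766 248.92163968869733 188.8555002546639 [-0.10673614 -1.0399365   1.07488137] dict_keys(['image', 'fovy', 'cx', 'cy', 'rvec', 'tvec'])
top 56.6737552034045 261.1235276790706 193.98181565770574 [ 0.3379443  -0.01315605  1.13183892] dict_keys(['image', 'fovy', 'cx', 'cy', 'rvec', 'tvec'])
```

View pics/scene0.png

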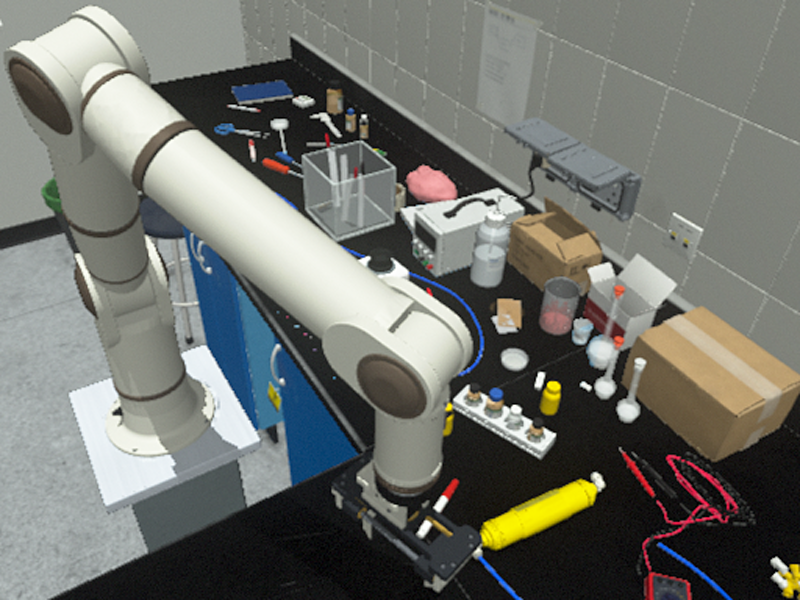

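View pics/top0.png

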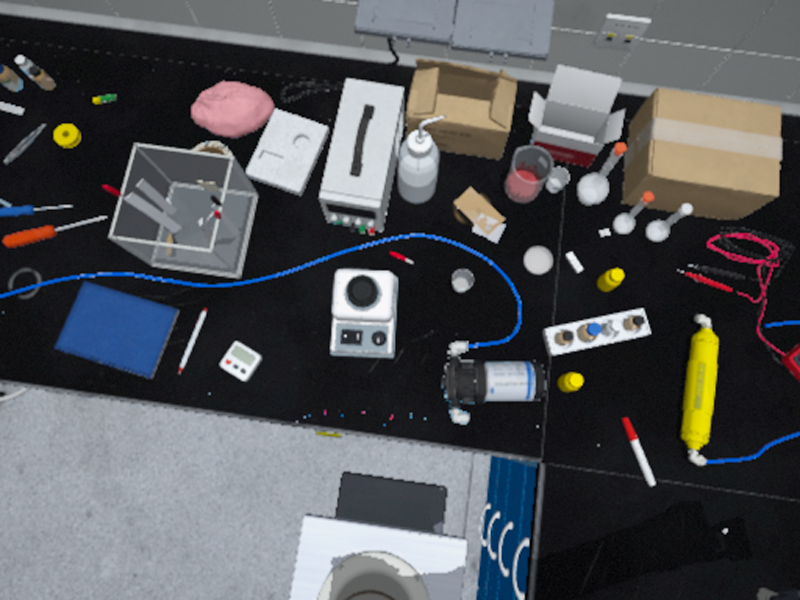

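Top view (800×600 scale): mixer at (363,312), with the rocker at (350,338), knob at (379,338) and cup at (362,291). The rack is at (597,332) with four vials, at (565,337), (593,330), (612,327) and (635,321). Yellow decoys stand outside the rack at (610,280) and (571,382). I'll enlarge the rack (both views) and the mixer.

```bash
python3 - <<'E'
from h import *
import pickle
T=pickle.load(open("top.pkl","rb"));S=pickle.load(open("scene.pkl","rb"))
def crop(f,u0,v0,u1,v1,w,h): return cv2.resize(f["image"][v0:v1,u0:u1],(w,h),interpolation=cv2.INTER_CUBIC)
a=crop(T,340,190,420,230,400,200) # x5
b=crop(S,285,240,365,300,400,300)
c=crop(T,205,165,261,233,400,486)
L=np.zeros((500,400,3),np.uint8);L[:200]=a;L[200:]=b
R=np.zeros((500,400,3),np.uint8);R[:486]=c
cv2.imwrite("pics/crop1.png",np.hstack([L,R]))
# rack mask and mixer mask in top
hsv=cv2.cvtColor(T["image"],cv2.COLOR_BGR2HSV)
for name,(u0,v0,u1,v1) in dict(rack=(340,190,425,232),mix=(205,165,262,233)).items():
    m=np.zeros(hsv.shape[:2],np.uint8); sub=hsv[v0:v1,u0:u1]
    m[v0:v1,u0:u1]=((sub[...,2]>110)&(sub[...,1]<60))*255
    m=cv2.morphologyEx(m,cv2.MORPH_CLOSE,np.ones((5,5)))
    cs,_=cv2.findContours(m,cv2.RETR_EXTERNAL,cv2.CHAIN_APPROX_NONE); k=max(cs,key=cv2.contourArea)
    r=cv2.minAreaRect(k); bp=cv2.boxPoints(r); print(name,r,bp.round(1).tolist())
    z=.026 if name=="rack" else .055
    P=[onz(T,*p,z)[:2] for p in bp]; print(np.round(P,4).tolist(), [round(float(np.linalg.norm(P[i]-P[i-1])),4) for i in range(4)], np.round(np.mean(P,0),4))
E
```

```text
rack ((381.9538269042969, 211.78248596191406), (18.586450576782227, 66.93492889404297), 78.02386474609375) [[347.29998779296875, 209.60000610351562], [412.79998779296875, 195.6999969482422], [416.6000061035156, 213.89999389648438], [351.1000061035156, 227.8000030517578]]
[[0.5737, -0.2614], [0.6481, -0.4645], [0.591, -0.4794], [0.5179, -0.2784]] [0.0583, 0.2163, 0.0591, 0.2138] [ 0.5827 -0.3709]
mix ((232.57217407226562, 199.912353515625), (41.548011779785156, 55.89683151245117), 2.6025619506835938) [[210.60000610351562, 226.89999389648438], [213.10000610351562, 171.0], [254.60000610351562, 172.89999389648438], [252.10000610351562, 228.8000030517578]]
[[0.4557, 0.1518], [0.6306, 0.1741], [0.643, 0.0441], [0.4678, 0.0263]] [0.1261, 0.1763, 0.1306, 0.1761] [0.5493 0.099 ]
```

View pics/crop1.png

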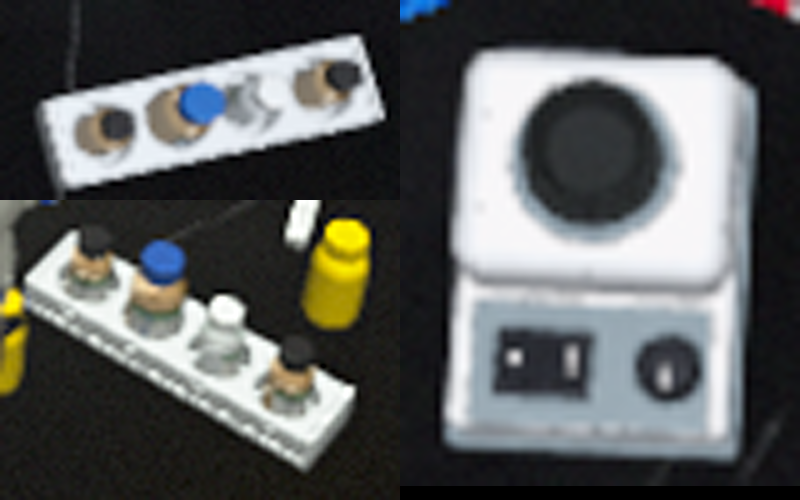

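The crop shows four candidates in the rack: a small brown vial with black cap at (118,125), brown with a blue cap at (202,103), clear with a white cap at (250,100), and brown with a black cap at (343,75). The blue-capped one is clearly the widest and tallest, so it is the largest vial. The yellow ones outside the rack are decoys. On the mixer, the dot is at (515,357) and the cup centre at (593,160).

```bash
cat > m.py <<'E'
from h import *
import pickle
T=pickle.load(open("top.pkl","rb"));S=pickle.load(open("scene.pkl","rb"))
def blue(f,u0,v0,u1,v1):
    h=cv2.cvtColor(f["image"][v0:v1,u0:u1],cv2.COLOR_BGR2HSV)
    m=((h[...,0]>100)&(h[...,0]<125)&(h[...,1]>120)&(h[...,2]>60)).astype(np.uint8)
    n,l,s,c=cv2.connectedComponentsWithStats(m); i=1+np.argmax(s[1:,4]); print(s[i]+[u0,v0,0,0,0]); return c[i]+[u0,v0]
bt=blue(T,365,195,395,225); bs=blue(S,300,240,330,265)
print("blue",bt,bs, onz(T,*bt,.076),onz(S,*bs,.072))
(c1,d1),(c2,d2)=ray(T,*bt),ray(S,*bs)
A=np.stack([d1,-d2],1); k=np.linalg.lstsq(A,c2-c1,rcond=None)[0]; print(c1+k[0]*d1,c2+k[1]*d2)
g=lambda x,y:(205+(x-400)/7.143-.43,165+y/7.147-.43)
for n,(x,y,z) in dict(dot=(515,357,.069),bar=(572,360,.067),knob=(668,370,.07),cuprim=(593,159,.131),cupfloor=(590,148,.115)).items(): print(n,np.round(onz(T,*g(x,y),z),4))
# cup dark blob
G=cv2.cvtColor(T["image"],cv2.COLOR_BGR2GRAY); m=np.zeros_like(G); m[170:205,215:251]=(G[170:205,215:251]<75)*255
k=max(cv2.findContours(m,cv2.RETR_EXTERNAL,cv2.CHAIN_APPROX_NONE)[0],key=cv2.contourArea); e=cv2.fitEllipse(k); print(e, onz(T,*e[0],.131), onz(T,*e[0],.125))
# housing top plate (98mm) bright
m[:]=0; m[168:207,205:262]=(G[168:207,205:262]>205)*255; m=cv2.morphologyEx(m,cv2.MORPH_CLOSE,np.ones((15,15)))
k=max(cv2.findContours(m,cv2.RETR_EXTERNAL,cv2.CHAIN_APPROX_NONE)[0],key=cv2.contourArea); r=cv2.minAreaRect(k); P=np.array([onz(T,*p,.098)[:2] for p in cv2.boxPoints(r)]);print(r,P.round(4).tolist(),P.mean(0))
# vials other: cap tops
h=lambda x,y:(340+x/5-.4,190+y/5-.4)
for x,y,z in ((118,123,.064),(247,93,.064),(343,75,.064)): print(np.round(onz(T,*h(x,y),z),4))
E
python3 m.py
```

```text
[376 207   9   8  57]
[313 248   9   9  63]
blue [379.94736842 210.33333333] [317.14285714 251.84126984] [ 0.57485298 -0.34803425  0.076     ] [ 0.57599045 -0.34776448  0.072     ]
[ 0.57542294 -0.3488399   0.07345987] [ 0.57508205 -0.34868546  0.07333439]
dot [0.4955 0.1258 0.069 ]
bar [0.4979 0.102  0.067 ]
knob [0.499  0.0609 0.07  ]
cuprim [0.5707 0.0999 0.131 ]
cupfloor [0.5789 0.1036 0.115 ]
((231.28746032714844, 186.065185546875), (18.209808349609375, 18.879255294799805), 152.03857421875) [0.57282837 0.10108803 0.131     ] [0.5742365  0.10177292 0.125     ]
((232.0, 189.5), (33.0, 38.0), 90.0) [[0.6128, 0.1658], [0.6291, 0.0525], [0.5289, 0.0376], [0.5131, 0.1486]] [0.57097528 0.10114277]
[ 0.5584 -0.3021  0.064 ]
[ 0.5881 -0.3788  0.064 ]
[ 0.6076 -0.4365  0.064 ]
```

Vial at about (0.575, -0.348), consistent with the neighbours' 144 mm span. Rack row heading is about -70°, mixer yaw about 4.5°. I'll plan the first leg to above the rocker with the fingers closed and tool y along mixer y.

```bash
cat > plan.py <<'E'
from h import *
from scipy.spatial.transform import Rotation as Ro
def plan(legs,grip,p=None,R=None):
    """legs: (x,y,z,yaw,n); prints rounded rows in tool axes"""
    s=bot.sense(); p=s["tool_pos"].copy() if p is None else p; R=Ro.from_euler("xyz",s["eef_rot"]) if R is None else R
    rows=[]
    for x,y,z,yaw,n in legs:
        tgt=Ro.from_euler("xyz",[np.pi,0,yaw])
        for i in range(n):
            k=n-i
            d=R.inv().apply((np.array([x,y,z])-p)/k); w=(R.inv()*tgt).as_rotvec()/k
            r=np.r_[np.round(d,4),np.round(w,3)]; rows.append(r)
            p=p+R.apply(r[:3]); R=R*Ro.from_rotvec(r[3:])
    for i in range(0,len(rows),5): print([[[float(v) for v in r]+[grip] for r in rows[i:i+5]]])
    print("end",p.round(4),R.as_euler("xyz").round(3),"t",s["t"])
E
python3 - <<'E'
from plan import *
from math import radians as r
plan([(.45,-.30,.24,r(100),9),(.495,.131,.16,r(184.5),9)],0)
E
```

```text
[[[0.0388, -0.0262, -0.0015, -0.0, -0.0, -0.163, 0], [0.0425, -0.0196, -0.0015, -0.0, -0.0, -0.163, 0], [0.0451, -0.0124, -0.0015, -0.0, -0.0, -0.163, 0], [0.0465, -0.005, -0.0016, -0.0, -0.0, -0.162, 0], [0.0467, 0.0026, -0.0015, -0.0, -0.0, -0.163, 0]]]
[[[0.0457, 0.0102, -0.0016, -0.0, -0.0, -0.162, 0], [0.0435, 0.0174, -0.0015, -0.0, -0.001, -0.163, 0], [0.0401, 0.0243, -0.0016, -0.0, -0.0, -0.162, 0], [0.0356, 0.0303, -0.0016, -0.001, -0.001, -0.163, 0], [0.0463, 0.0133, 0.0089, 0.0, 0.0, -0.164, 0]]]
[[[0.0435, 0.0206, 0.0089, 0.0, 0.0, -0.164, 0], [0.0395, 0.0275, 0.0089, 0.0, 0.0, -0.164, 0], [0.0345, 0.0336, 0.0089, -0.0, 0.0, -0.164, 0], [0.0286, 0.0387, 0.0089, -0.0, 0.0, -0.164, 0], [0.0219, 0.0429, 0.0089, -0.0, 0.0, -0.164, 0]]]
[[[0.0146, 0.0459, 0.0089, -0.0, 0.0, -0.163, 0], [0.007, 0.0476, 0.0088, -0.0, 0.0, -0.164, 0], [-0.001, 0.0482, 0.0089, -0.0, 0.0, -0.163, 0]]]
end [0.495 0.131 0.16 ] [-3.141  0.    -3.063] t 0.1
```

Call:
play_rows(
  deltas=[
    [[0.0388,-0.0262,-0.0015,0,0,-0.163,0],[0.0425,-0.0196,-0.0015,0,0,-0.163,0],[0.0451,-0.0124,-0.0015,0,0,-0.163,0],[0.0465,-0.005,-0.0016,0,0,-0.162,0],[0.0467,0.0026,-0.0015,0,0,-0.163,0]],
  ],
)

```text
t: 0.72
tool_pos: [0.331, -0.4431, 0.2341]
eef_rot: [-3.141, -0.0, 1.101]
force: [-0.5, -0.3, -0.2]
width: 0.0461
finger_force: 0.0
```

Call:
play_rows(
  deltas=[
    [[0.0457,0.0102,-0.0016,0,0,-0.162,0],[0.0435,0.0174,-0.0015,0,0,-0.163,0],[0.0401,0.0243,-0.0016,0,0,-0.162,0],[0.0356,0.0303,-0.0016,0,0,-0.163,0],[0.0463,0.0133,0.0089,0,0,-0.164,0]],
  ],
)

```text
t: 1.35
tool_pos: [0.4575, -0.2515, 0.2322]
eef_rot: [3.139, 0.001, 1.915]
force: [0.0, -0.2, -0.6]
width: 0.0007
finger_force: 0.0
```

Tracking is exact. Continuing.

Call:
play_rows(
  deltas=[
    [[0.0435,0.0206,0.0089,0,0,-0.164,0],[0.0395,0.0275,0.0089,0,0,-0.164,0],[0.0345,0.0336,0.0089,0,0,-0.164,0],[0.0286,0.0387,0.0089,0,0,-0.164,0],[0.0219,0.0429,0.0089,0,0,-0.164,0]],
  ],
)

```text
t: 1.98
tool_pos: [0.48, -0.0121, 0.1869]
eef_rot: [-3.141, 0.0, 2.735]
force: [1.0, 0.1, -0.2]
width: 0.0002
finger_force: 0.0
```

Call:
play_rows(
  deltas=[
    [[0.0146,0.0459,0.0089,0,0,-0.163,0],[0.007,0.0476,0.0088,0,0,-0.164,0],[-0.001,0.0482,0.0089,0,0,-0.163,0],[0,0,0,0,0,0,0]],
  ],
)

```text
t: 2.48
tool_pos: [0.494, 0.1354, 0.1603]
eef_rot: [3.138, -0.001, -3.055]
force: [-1.0, -0.4, -0.1]
width: 0.0003
finger_force: 0.0
```

```bash
python3 - <<'E'
from h import *
import pickle
print(bot.sense())
f=bot.grab_frame("wrist"); pickle.dump(f,open("w1.pkl","wb"))
print(f["fovy"], -cam(f)[0].T@cam(f)[1], "tcp px",pix(f,bot.sense()["tool_pos"]))
cv2.imwrite("pics/w1.png",cv2.resize(f["image"],(800,600),interpolation=cv2.INTER_CUBIC))
E
```

```text
{'t': 2.475, 'joint_positions': array([ 0.58555533,  0.59163807, -1.17210026,  1.94052816,  0.63285243,
        1.04325675,  0.78866235]), 'qd': array([ 0.06563017, -0.02505818,  0.04167105,  0.0082594 , -0.0005856 ,
        0.01979497, -0.0148362 ]), 'tau': array([ -1.36333946, -39.06664252, -15.3893888 , -22.09707677,
         0.05270717,  -0.14439488,   0.15513147]), 'tool_pos': array([0.49404286, 0.13538324, 0.16027963]), 'eef_rot': array([ 3.13819586e+00, -8.02356525e-04, -3.05482068e+00]), 'force': array([-0.98004779, -0.43735058, -0.07366766]), 'torque': array([ 0.08760975, -0.21902182,  0.04495799]), 'finger_force': 0.0, 'width': 0.00034989714129935286}
63.970769243420065 [0.41704026 0.12694324 0.31857948] tcp px [257.43461888 242.0256649 ]
```

View pics/w1.png

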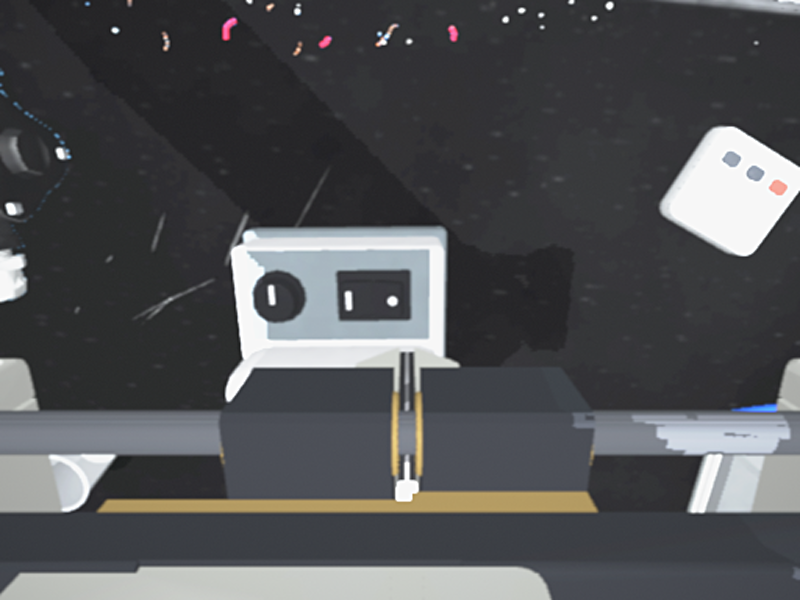

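Wrist view: rocker at (337–411, 271–321) in 800 scale, dot at (392,300), knob at (279,298), fingertips near (405,360).

```bash
python3 - <<'E'
from plan import *
import pickle
f=pickle.load(open("w1.pkl","rb"))
g=lambda x,y:((x+.5)/1.5625-.5,(y+.5)/1.5625-.5)
for n,x,y,z in (("dot",392,300,.069),("bar",348,300,.067),("knob",278,297,.07),("rl",337,296,.067),("rr",411,296,.069),("fr",444,237,.055),("fl",235,250,.055),("br",446,355,.055),("bl",245,352,.055)): print(n,np.round(onz(f,*g(x,y),z),4))
print(bot.sense()["tool_pos"])
E
```

```text
dot [0.4928 0.1263 0.069 ]
bar [0.4955 0.1023 0.067 ]
knob [0.4962 0.0649 0.07  ]
rl [0.4938 0.0962 0.067 ]
rr [0.4897 0.1364 0.069 ]
fr [0.4584 0.152  0.055 ]
fl [0.4757 0.0371 0.055 ]
br [0.5283 0.1608 0.055 ]
bl [0.5366 0.0421 0.055 ]
[0.49437887 0.13265138 0.16017987]
```

Call:
play_rows(
  deltas=[
    [[0,0,0.03,0,0,0,0],[0,0,0.03,0,0,0,0],[0,0,0.022,0,0,0,0],[0,0,0.008,0,0,0,0],[0,0,0,0,0,0,0]],
  ],
)

```text
t: 3.15
tool_pos: [0.4953, 0.1295, 0.0706]
eef_rot: [-3.141, -0.001, -3.065]
force: [-0.0, 0.3, -0.1]
width: 0.0005
finger_force: 0.0
```

Call:
play_rows(
  deltas=[
    [[0,0,0.002,0,0,0,0],[0,0,0.002,0,0,0,0],[0,0,0.001,0,0,0,0],[0,0,0,0,0,0,0]],
  ],
)

```text
t: 3.65
tool_pos: [0.4958, 0.1312, 0.0661]
eef_rot: [3.141, 0.001, -3.063]
force: [0.5, 3.4, 3.7]
width: 0.0003
finger_force: 1.6
```

Call:
play_rows(
  deltas=[
    [[0,0,0.001,0,0,0,0],[0,0,0.001,0,0,0,0],[0,0,0,0,0,0,0]],
  ],
)

```text
t: 4.03
tool_pos: [0.4953, 0.1304, 0.0637]
eef_rot: [-3.141, 0.0, -3.063]
force: [0.5, 1.3, 5.0]
width: 0.0002
finger_force: 2.4
```

Call:
play_rows(
  deltas=[
    [[0,0,0.001,0,0,0,0],[0,0,0,0,0,0,0]],
  ],
)

```text
t: 4.28
tool_pos: [0.4954, 0.1305, 0.0635]
eef_rot: [-3.14, 0.0, -3.063]
force: [-2.2, 0.5, 13.8]
width: 0.0006
finger_force: 6.6
```

```bash
python3 - <<'E'
from plan import *
plan([(.495,.131,.20,-3.063,4),(.655,.105,.26,-3.063,5)],0)
E
```

```text
[[[0.0001, 0.0001, -0.0341, -0.0, 0.0, -0.0, 0], [0.0001, 0.0001, -0.0341, -0.0, 0.0, -0.0, 0], [0.0001, 0.0001, -0.0341, -0.001, 0.0, -0.0, 0], [0.0, 0.0002, -0.0342, -0.0, 0.0, -0.0, 0], [-0.0315, -0.0077, -0.012, -0.0, 0.0, -0.0, 0]]]
[[[-0.0315, -0.0077, -0.012, -0.0, 0.0, -0.0, 0], [-0.0315, -0.0077, -0.012, -0.0, 0.0, -0.0, 0], [-0.0315, -0.0077, -0.012, -0.0, 0.0, -0.0, 0], [-0.0315, -0.0077, -0.0119, -0.0, 0.0, -0.0, 0]]]
end [0.655 0.105 0.26 ] [-3.141  0.    -3.063] t 4.275
```

Call:
play_rows(
  deltas=[
    [[0,0,-0.034,0,0,0,0],[0,0,-0.034,0,0,0,0],[0,0,-0.034,0,0,0,0],[0,0,-0.034,0,0,0,0],[-0.0315,-0.0077,-0.012,0,0,0,0]],
  ],
)

```text
t: 4.9
tool_pos: [0.5264, 0.125, 0.2122]
eef_rot: [-3.139, 0.0, -3.062]
force: [0.1, -0.0, -0.0]
width: 0.0004
finger_force: 0.0
```

Call:
play_rows(
  deltas=[
    [[-0.0315,-0.0077,-0.012,0,0,0,0],[-0.0315,-0.0077,-0.012,0,0,0,0],[-0.0315,-0.0077,-0.012,0,0,0,0],[-0.0315,-0.0077,-0.012,0,0,0,0],[0,0,0,0,0,0,0]],
  ],
)

```text
t: 5.52
tool_pos: [0.657, 0.1025, 0.258]
eef_rot: [-3.141, -0.0, -3.067]
force: [-0.6, -0.1, -0.2]
width: 0.0005
finger_force: 0.0
```

Call:
play_rows(
  deltas=[
    [[0,0,0,0,0,0,0.5],[0,0,0,0,0,0,1]],
  ],
)

```text
t: 5.78
tool_pos: [0.654, 0.1045, 0.258]
eef_rot: [-3.141, -0.002, -3.062]
force: [-0.3, 0.2, -0.2]
width: 0.0154
finger_force: 0.0
```

```bash
python3 - <<'E'
from h import *
import pickle
f=bot.grab_frame("wrist"); pickle.dump(f,open("w2.pkl","wb"))
print(-cam(f)[0].T@cam(f)[1],bot.sense()["tool_pos"])
for p in ((.573,.101,.131),(.575,.102,.115),(.494,.115,.067)): print(pix(f,p)*1.5625)
cv2.imwrite("pics/w2.png",cv2.resize(f["image"],(800,600),interpolation=cv2.INTER_CUBIC))
E
```

```text
[0.57701546 0.09726503 0.41638429] [0.65424261 0.10445184 0.25825449]
[414.25686702 148.388207  ]
[415.25414064 152.35820758]
[444.5945393   24.83926526]
```

View pics/w2.png

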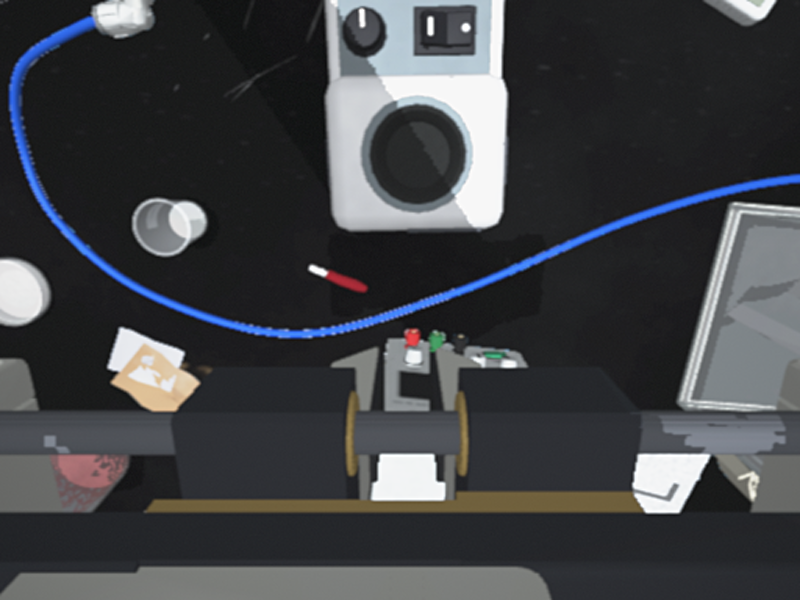

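The cup is centred near (416,153) with its rim nearly face-on. The rocker at (445,30) shows the dot half down. I'll fit the circle.

```bash
python3 - <<'E'
from plan import *
import pickle
f=pickle.load(open("w2.pkl","rb")); G=cv2.cvtColor(f["image"],cv2.COLOR_BGR2GRAY)
for th in (60,80,110):
    m=np.zeros_like(G); m[58:140,222:312]=(G[58:140,222:312]<th)*255
    k=max(cv2.findContours(m,cv2.RETR_EXTERNAL,cv2.CHAIN_APPROX_NONE)[0],key=cv2.contourArea); k=cv2.convexHull(k); e=cv2.fitEllipse(k); mc=cv2.minEnclosingCircle(k)
    for c,r in ((e[0],max(e[1])/2),mc):
        p=onz(f,*c,.131); q=onz(f,c[0]+r,c[1],.131); print(th,np.round(c,1),e[1],p.round(4),np.linalg.norm(p-q).round(4))
a=radd=None
plan([(.62,-.08,.24,-2.6,5),(.575,-.33,.24,1.92,9)],1) if 0 else plan([(.60,-.10,.24,np.radians(150),5),(.575,-.349,.20,np.radians(110),5)],1)
E
```

```text
60 [266.5  98.4] (59.442779541015625, 62.3726921081543) [0.5758 0.1025 0.131 ] 0.0278
60 [266.5  98.4] (59.442779541015625, 62.3726921081543) [0.5759 0.1024 0.131 ] 0.0276
80 [266.6  98.5] (60.90837097167969, 63.1868896484375) [0.5759 0.1026 0.131 ] 0.0281
80 [266.3  98.5] (60.90837097167969, 63.1868896484375) [0.5759 0.1023 0.131 ] 0.0282
110 [266.2  98.6] (62.43595504760742, 64.4889144897461) [0.576  0.1022 0.131 ] 0.0287
110 [266.5  98.3] (62.43595504760742, 64.4889144897461) [0.5757 0.1025 0.131 ] 0.0289
[[[0.0141, -0.0399, 0.0037, -0.0, -0.0, 0.121, 1], [0.0091, -0.0413, 0.0037, -0.0, -0.0, 0.12, 1], [0.0041, -0.0421, 0.0037, -0.0, -0.0, 0.121, 1], [-0.001, -0.0423, 0.0037, -0.001, -0.0, 0.12, 1], [-0.006, -0.0419, 0.0036, -0.0, -0.001, 0.121, 1]]]
[[[-0.0206, -0.0456, 0.008, -0.0, 0.0, 0.14, 1], [-0.0267, -0.0423, 0.008, 0.0, 0.0, 0.14, 1], [-0.0324, -0.0382, 0.008, 0.0, 0.0, 0.139, 1], [-0.0373, -0.0333, 0.0081, 0.0, 0.0, 0.14, 1], [-0.0417, -0.0277, 0.008, 0.0, 0.0, 0.139, 1]]]
end [ 0.575 -0.349  0.2  ] [3.141 0.    1.92 ] t 5.825
```

Cup radius comes out at 28 mm, matching the 56 mm spec. Cup axis ≈ (0.576, 0.102), and it agrees with the rocker offset. On to the vial.

Call:
play_rows(
  deltas=[
    [[0.0141,-0.0399,0.0037,0,0,0.121,1],[0.0091,-0.0413,0.0037,0,0,0.12,1],[0.0041,-0.0421,0.0037,0,0,0.121,1],[-0.001,-0.0423,0.0037,0,0,0.12,1],[-0.006,-0.0419,0.0036,0,0,0.121,1]],
  ],
)

```text
t: 6.45
tool_pos: [0.5997, -0.1013, 0.2401]
eef_rot: [-3.141, 0.0, 2.613]
force: [1.1, -0.0, -0.8]
width: 0.0695
finger_force: 0.0
```

Call:
play_rows(
  deltas=[
    [[-0.0206,-0.0456,0.008,0,0,0.14,1],[-0.0267,-0.0423,0.008,0,0,0.14,1],[-0.0324,-0.0382,0.008,0,0,0.139,1],[-0.0373,-0.0333,0.0081,0,0,0.14,1],[-0.0417,-0.0277,0.008,0,0,0.139,1]],
  ],
)

```text
t: 7.08
tool_pos: [0.5747, -0.3502, 0.2]
eef_rot: [-3.141, 0.0, 1.915]
force: [0.4, -0.2, -0.2]
width: 0.0923
finger_force: 0.0
```

Call:
play_rows(
  deltas=[
    [[0,0,0,0,0,0,1],[0,0,0,0,0,0,1]],
  ],
)

```text
t: 7.32
tool_pos: [0.5754, -0.3479, 0.2001]
eef_rot: [3.141, -0.001, 1.92]
force: [1.2, 1.2, -0.1]
width: 0.0916
finger_force: 0.0
```

```bash
python3 - <<'E'
from h import *
import pickle
f=bot.grab_frame("wrist"); pickle.dump(f,open("w3.pkl","wb")); T=bot.grab_frame("top"); pickle.dump(T,open("top2.pkl","wb"))
s=bot.sense(); print(-cam(f)[0].T@cam(f)[1],s["tool_pos"],s["eef_rot"],s["width"])
print(pix(f,(.575,-.348,.076)),pix(f,(.575,-.348,.006)))
cv2.imwrite("pics/w3.png",cv2.resize(f["image"],(800,600),interpolation=cv2.INTER_CUBIC))
E
```

```text
[ 0.54824523 -0.27750516  0.35837812] [ 0.57622008 -0.34663582  0.20058298] [ 3.14073433e+00 -5.60686168e-04  1.92227875e+00] 0.09171553861230773
[261.09721731 181.55142292] [260.9063733  166.09608978]
```

View pics/w3.png

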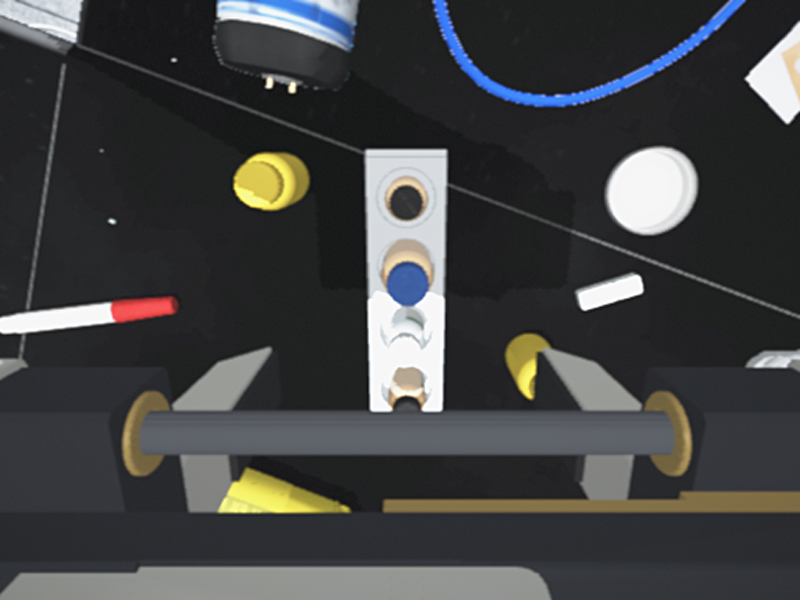

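Wrist view: rack aligned with the tool, blue cap at (408,284), one yellow decoy at (525,365) near the right finger's path. I'll check that clearance and refine the vial position.

```bash
python3 - <<'E'
from plan import *
import pickle
f=pickle.load(open("w3.pkl","rb")); T=pickle.load(open("top.pkl","rb"))
g=lambda x,y:((x+.5)/1.5625-.5,(y+.5)/1.5625-.5)
v=onz(f,*g(408,284),.078); print("vial",v, "rack top-mid",onz(f,*g(406,150),.026))
print("w blackcap",onz(f,*g(407,203),.064))
R=Ro.from_euler("xyz",[np.pi,0,1.92])
for n,F,x,y,z in (("y2 far-top",T,613,272,.07),("y2 base",T,606,286,.0),("y1top",T,577,380,.07),("y1base",T,566,385,0),("y2w",f,525,345,.05),("y2w base",f,515,345,0)):
    p=onz(F,*g(x,y),z); print(n,p.round(3),"tool xy",R.inv().apply(p-[v[0],v[1],p[2]]).round(3))
plan([(v[0],v[1],.10,1.92,4)],1)
E
```

```text
vial [ 0.57468072 -0.34757776  0.078     ] rack top-mid [ 0.54681282 -0.27483443  0.026     ]
w blackcap [ 0.55803532 -0.30371951  0.064     ]
y2 far-top [ 0.696 -0.38   0.07 ] tool xy [-0.072  0.103  0.   ]
y2 base [ 0.687 -0.391  0.   ] tool xy [-0.079  0.091  0.   ]
y1top [ 0.473 -0.325  0.07 ] tool xy [ 0.056 -0.088 -0.   ]
y1base [ 0.469 -0.324  0.   ] tool xy [ 0.059 -0.091 -0.   ]
y2w [ 0.668 -0.368  0.05 ] tool xy [-0.051  0.081  0.   ]
y2w base [ 0.68  -0.385  0.   ] tool xy [-0.071  0.086  0.   ]
[[[-0.0001, -0.0005, 0.0251, 0.0, -0.0, 0.001, 1], [-0.0001, -0.0005, 0.0252, 0.0, -0.0, 0.0, 1], [-0.0001, -0.0004, 0.0251, 0.0, -0.0, 0.001, 1], [-0.0001, -0.0005, 0.0252, 0.001, -0.001, 0.0, 1]]]
end [ 0.5746 -0.3476  0.1   ] [-3.141  0.     1.92 ] t 7.425
```

Call:
play_rows(
  deltas=[
    [[0,-0.001,0.035,0,0,0,1],[0,-0.0005,0.035,0,0,0,1],[0,0,0.035,0,0,0,1],[0,0,0.03,0,0,0,1],[0,0,0.018,0,0,0,1]],
  ],
)

```text
t: 8.05
tool_pos: [0.5742, -0.3474, 0.046]
eef_rot: [-3.141, -0.002, 1.922]
force: [0.2, -0.3, -0.0]
width: 0.0922
finger_force: 0.0
```

Call:
play_rows(
  deltas=[
    [[0,0,0.01,0,0,0,1],[0,0,0.0065,0,0,0,1],[0,0,0,0,0,0,1],[0,0,0,0,0,0,1]],
  ],
)

```text
t: 8.55
tool_pos: [0.5748, -0.3498, 0.0316]
eef_rot: [3.141, 0.001, 1.919]
force: [-0.0, 0.2, 0.1]
width: 0.0917
finger_force: 0.0
```

Call:
play_rows(
  deltas=[
    [[0,0,0.0025,0,0,0,1],[0,0,0,0,0,0,1],[0,0,0,0,0,0,0],[0,0,0,0,0,0,0],[0,0,0,0,0,0,0]],
  ],
)

```text
t: 9.18
tool_pos: [0.5742, -0.3494, 0.0282]
eef_rot: [3.142, 0.0, 1.919]
force: [-0.6, 0.1, -0.7]
width: 0.0666
finger_force: 0.0
```

Call:
play_rows(
  deltas=[
    [[0,0,0,0,0,0,0],[0,0,0,0,0,0,0],[0,0,0,0,0,0,0],[0,0,0,0,0,0,0],[0,0,0,0,0,0,0]],
  ],
)

```text
t: 9.8
tool_pos: [0.5745, -0.3494, 0.0283]
eef_rot: [3.141, 0.0, 1.919]
force: [0.4, -0.6, 0.2]
width: 0.0338
finger_force: 29.9
```

Gripped with 30 N. Lift and carry to above the cup.

Call:
play_rows(
  deltas=[
    [[0,0,-0.006,0,0,0,0],[0,0,-0.02,0,0,0,0],[0,0,-0.035,0,0,0,0],[0,0,-0.045,0,0,0,0],[0,0,-0.045,0,0,0,0]],
  ],
)

```text
t: 10.42
tool_pos: [0.5742, -0.3494, 0.1819]
eef_rot: [3.141, 0.001, 1.919]
force: [1.1, 0.0, -0.5]
width: 0.0336
finger_force: 29.9
```

Call:
play_rows(
  deltas=[
    [[0,0,-0.041,0,0,0,0],[0,0,0,0,0,0,0]],
  ],
)

```text
t: 10.68
tool_pos: [0.5768, -0.35, 0.2262]
eef_rot: [3.136, 0.007, 1.919]
force: [0.8, 0.3, -1.0]
width: 0.0339
finger_force: 29.9
```

```bash
python3 - <<'E'
from plan import *
s=bot.sense(); print(s["tool_pos"],s["force"],s["finger_force"],s["width"],s["joint_positions"])
plan([(.576,.102,.22,np.radians(150),12)],0)
E
```

```text
[ 0.57681327 -0.34998799  0.22621855] [ 0.76572877  0.34069638 -0.99939632] 29.92510706651956 0.03386430964807628 [ 1.03802391  0.63701467 -0.81341043  1.48195136  0.48012286  1.22042562
  0.50878733]
[[[0.0354, 0.0128, 0.0003, 0.0, 0.001, -0.058, 0], [0.0346, 0.0148, 0.0004, 0.0, 0.001, -0.058, 0], [0.0337, 0.0168, 0.0004, 0.0, 0.001, -0.058, 0], [0.0327, 0.0187, 0.0005, 0.0, 0.001, -0.058, 0], [0.0315, 0.0206, 0.0005, 0.0, 0.001, -0.058, 0]]]
[[[0.0303, 0.0224, 0.0005, 0.0, 0.001, -0.058, 0], [0.029, 0.0241, 0.0005, 0.001, 0.0, -0.058, 0], [0.0275, 0.0257, 0.0005, 0.0, 0.001, -0.059, 0], [0.0259, 0.0273, 0.0006, 0.001, 0.0, -0.058, 0], [0.0243, 0.0288, 0.0005, 0.0, 0.001, -0.059, 0]]]
[[[0.0226, 0.0302, 0.0006, 0.001, 0.0, -0.058, 0], [0.0208, 0.0314, 0.0005, 0.0, 0.001, -0.059, 0]]]
end [0.576 0.102 0.22 ] [ 3.141 -0.     2.618] t 10.675
```

Call:
play_rows(
  deltas=[
    [[0.0354,0.0128,0,0,0,-0.058,0],[0.0346,0.0148,0,0,0,-0.058,0],[0.0337,0.0168,0,0,0,-0.058,0],[0.0327,0.0187,0,0,0,-0.058,0],[0.0315,0.0206,0,0,0,-0.058,0]],
  ],
)

```text
t: 11.3
tool_pos: [0.5736, -0.1593, 0.2202]
eef_rot: [-3.141, 0.0, 2.212]
force: [0.5, 0.4, -1.0]
width: 0.0341
finger_force: 29.9
```

Call:
play_rows(
  deltas=[
    [[0.0303,0.0224,0,0,0,-0.058,0],[0.029,0.0241,0,0,0,-0.058,0],[0.0275,0.0257,0,0,0,-0.059,0],[0.0259,0.0273,0,0,0,-0.058,0],[0.0243,0.0288,0,0,0,-0.059,0]],
  ],
)

```text
t: 11.92
tool_pos: [0.5731, 0.0292, 0.2202]
eef_rot: [-3.141, 0.0, 2.504]
force: [0.1, 0.1, -0.0]
width: 0.0337
finger_force: 29.9
```

Call:
play_rows(
  deltas=[
    [[0.0226,0.0302,0,0,0,-0.058,0],[0.0208,0.0314,0,0,0,-0.059,0],[0,0,0,0,0,0,0],[0,0,0,0,0,0,0]],
  ],
)

```text
t: 12.42
tool_pos: [0.5732, 0.1026, 0.22]
eef_rot: [-3.141, 0.0, 2.619]
force: [0.5, -0.4, -1.1]
width: 0.034
finger_force: 29.9
```

```bash
python3 - <<'E'
from h import *
import pickle
fs={n:bot.grab_frame(n) for n in ("wrist","scene","top")}; pickle.dump(fs,open("v4.pkl","wb"))
s=bot.sense(); p=s["tool_pos"]; print(p,s["eef_rot"],s["finger_force"])
im=[]
for n in fs:
    f=fs[n]; c=pix(f,(.576,.102,.15)).astype(int); print(n,c,pix(f,p-[0,0,.0225]),pix(f,(.576,.102,.131)))
    h=(60,75) if n=="wrist" else (45,40)
    u0=max(0,c[0]-h[1]) ; v0=max(0,c[1]-h[0]); print(u0,v0)
    im.append(cv2.resize(f["image"][v0:v0+2*h[0],u0:u0+2*h[1]],(260,400) if n!="wrist" else (270,400),interpolation=cv2.INTER_CUBIC) if 0 else cv2.resize(f["image"][v0:v0+90,u0:u0+64],(256,360),interpolation=cv2.INTER_CUBIC))
cv2.imwrite("pics/v4.png",np.hstack(im))
E
```

```text
[0.57357616 0.10107562 0.21991262] [-3.14073121e+00  2.08316827e-04  2.61573697e+00] 29.925142043503
wrist [263 204] [261.01872267 226.23607495] [263.28389433 196.70878404]
188 144
scene [243 158] [243.02915186 148.15637399] [243.32556575 162.97880635]
203 113
top [230 183] [229.48609141 179.89542858] [231.15006378 184.96960582]
190 138
```

View pics/v4.png

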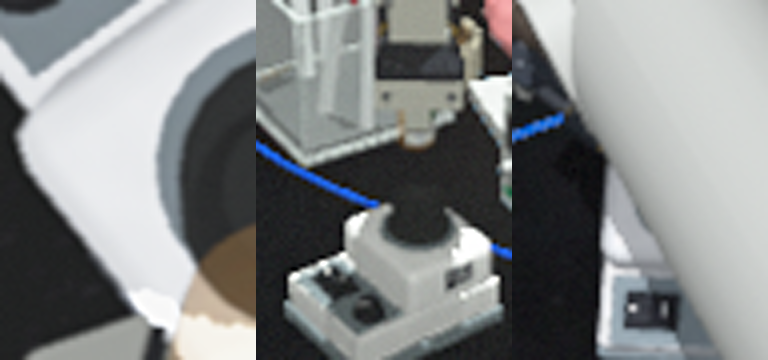

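Scene: the vial's base at (244,149) sits above the cup centre at (244.5,163). I'll nudge, descend to about 10 mm above the rim, and check with projected circles.

Call:
play_rows(
  deltas=[
    [[-0.0019,0.0017,0.025,0,0,0,0],[0,0,0.02,0,0,0,0],[0,0,0.01,0,0,0,0],[0,0,0,0,0,0,0],[0,0,0,0,0,0,0]],
  ],
)

```text
t: 13.2
tool_pos: [0.5763, 0.1033, 0.1658]
eef_rot: [3.141, 0.001, 2.618]
force: [-0.4, 0.5, -0.8]
width: 0.0338
finger_force: 29.9
```

```bash
python3 - <<'E'
from h import *
P=[];
for i in range(6):
    f=bot.grab_frame("wrist"); s=bot.sense(); P.append(s["tool_pos"])
S=bot.grab_frame("scene")
P=np.array(P); print(P.round(4)); p=P.mean(0); print(p,s["force"])
def draw(f,u0,v0,w,h,k):
    im=cv2.resize(f["image"][v0:v0+h,u0:u0+w],(w*k,h*k),interpolation=cv2.INTER_CUBIC)
    for c,r,col in ((p-[0,0,.0225],.0175,(0,255,0)),(np.array([.576,.102,.131]),.028,(0,0,255)),(np.array([.576,.102,.131]),.0245,(255,255,0))):
        a=np.linspace(0,6.283,60); q=np.array([pix(f,c+[r*np.cos(t),r*np.sin(t),0]) for t in a])
        cv2.polylines(im,[np.int32((q-[u0,v0]+.5)*k)],True,col,1)
    return im
a=draw(f,188,120,150,150,4)[:600,:500]; b=draw(S,218,125,50,75,6)[:450]
c=np.zeros((600,300,3),np.uint8); c[:450]=b
cv2.imwrite("pics/v5.png",np.hstack([a,c]))
E
```

```text
[[0.5764 0.1033 0.1659]
 [0.5764 0.1033 0.1659]
 [0.5764 0.1032 0.1659]
 [0.5763 0.1032 0.1658]
 [0.5762 0.1031 0.1657]
 [0.5762 0.1031 0.1655]]
[0.57630619 0.10321455 0.16578405] [-0.30691605  0.38358767 -1.09745378]
```

View pics/v5.png

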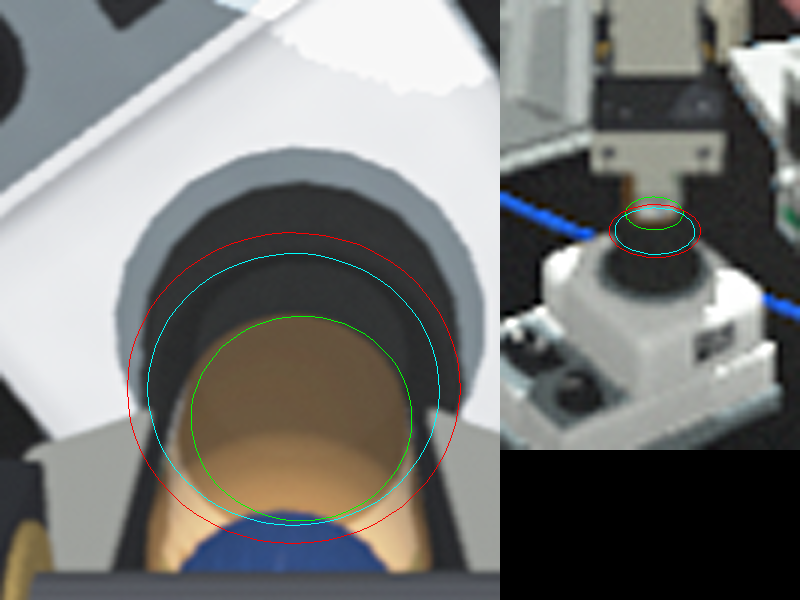

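The vial matches its projected circle and the cup bore agrees to about 1 mm, inside the 2 mm slack. A small nudge, then descend watching the force.

Call:
play_rows(
  deltas=[
    [[-0.0008,0.0005,0.006,0,0,0,0],[0,0,0.006,0,0,0,0],[0,0,0.005,0,0,0,0],[0,0,0,0,0,0,0]],
  ],
)

```text
t: 14.05
tool_pos: [0.5764, 0.103, 0.1474]
eef_rot: [-3.141, -0.001, 2.618]
force: [0.7, 0.8, -0.6]
width: 0.0336
finger_force: 29.9
```

Call:
play_rows(
  deltas=[
    [[0,0,0.003,0,0,0,0],[0,0,0.003,0,0,0,0],[0,0,0,0,0,0,0]],
  ],
)

```text
t: 14.42
tool_pos: [0.5767, 0.103, 0.1419]
eef_rot: [-3.141, -0.0, 2.618]
force: [-0.5, -0.8, -1.4]
width: 0.034
finger_force: 29.9
```

Call:
play_rows(
  deltas=[
    [[0,0,0.0015,0,0,0,0],[0,0,0.0015,0,0,0,0],[0,0,0,0,0,0,0]],
  ],
)

```text
t: 14.8
tool_pos: [0.5768, 0.103, 0.139]
eef_rot: [-3.141, -0.0, 2.618]
force: [-0.3, 0.1, -1.0]
width: 0.0339
finger_force: 29.9
```

Call:
play_rows(
  deltas=[
    [[0,0,0.001,0,0,0,0],[0,0,0.0005,0,0,0,0],[0,0,0,0,0,0,0]],
  ],
)

```text
t: 15.18
tool_pos: [0.5768, 0.103, 0.1376]
eef_rot: [-3.142, -0.0, 2.618]
force: [0.0, 0.5, -1.0]
width: 0.034
finger_force: 29.9
```

Call:
play_rows(
  deltas=[
    [[0,0,0.001,0,0,0,0],[0,0,0,0,0,0,0],[0,0,0,0,0,0,0]],
  ],
)

```text
t: 15.55
tool_pos: [0.577, 0.1031, 0.1369]
eef_rot: [3.141, 0.0, 2.618]
force: [-1.3, -0.1, 1.8]
width: 0.0336
finger_force: 29.9
```

Call:
play_rows(
  deltas=[
    [[0,0,0.001,0,0,0,0],[0,0,0,0,0,0,0],[0,0,0,0,0,0,0]],
  ],
)

```text
t: 15.92
tool_pos: [0.5769, 0.1031, 0.1357]
eef_rot: [3.141, 0.0, 2.618]
force: [-1.0, -0.6, 3.5]
width: 0.034
finger_force: 29.9
```

Call:
play_rows(
  deltas=[
    [[0,0,0.001,0,0,0,0],[0,0,0.001,0,0,0,0],[0,0,0,0,0,0,0],[0,0,0,0,0,0,0]],
  ],
)

```text
t: 16.42
tool_pos: [0.5769, 0.1031, 0.1338]
eef_rot: [3.141, 0.0, 2.618]
force: [0.0, -0.1, 4.7]
width: 0.0339
finger_force: 29.9
```

```bash
python3 - <<'E'
from h import *
for i in range(6):
    bot.grab_frame("wrist"); s=bot.sense(); print(s["t"],s["tool_pos"].round(4),s["force"].round(2))
E
```

```text
16.475 [0.577  0.1031 0.1338] [ 0.2  -0.3   4.09]
16.525 [0.577  0.1031 0.1337] [-0.28 -0.01  4.79]
16.575 [0.577  0.1031 0.1337] [ 0.1  -0.05  4.01]
16.625 [0.577  0.1031 0.1337] [ 0.13 -0.52  4.68]
16.675 [0.577  0.1031 0.1337] [-0.36  0.07  5.42]
16.725 [0.577  0.1031 0.1337] [-0.64 -0.15  4.07]
```

Call:
play_rows(
  deltas=[
    [[0,0,0.0012,0,0,0,0],[0,0,0,0,0,0,0],[0,0,0,0,0,0,0],[0,0,0,0,0,0,0],[0,0,0,0,0,0,0]],
  ],
)

```text
t: 17.35
tool_pos: [0.5769, 0.1031, 0.1325]
eef_rot: [3.141, 0.0, 2.618]
force: [-0.6, -0.3, 5.5]
width: 0.0339
finger_force: 29.9
```

```bash
python3 - <<'E'
from h import *
F=[]
for i in range(8):
    f=bot.grab_frame("wrist"); s=bot.sense(); F.append(np.r_[s["tool_pos"],s["force"]])
print(np.mean(F,0).round(4),s["finger_force"])
S=bot.grab_frame("scene"); T=bot.grab_frame("top")
a=cv2.resize(f["image"][120:260,170:340],(510,420),interpolation=cv2.INTER_CUBIC)
b=cv2.resize(S["image"][115:185,215:265],(280,420)[:2],interpolation=cv2.INTER_CUBIC)
cv2.imwrite("pics/v6.png",np.hstack([a,b]))
E
```

```text
[ 0.577   0.1031  0.1325 -0.5542 -0.1012  5.2331] 29.940323549089953
```

View pics/v6.png

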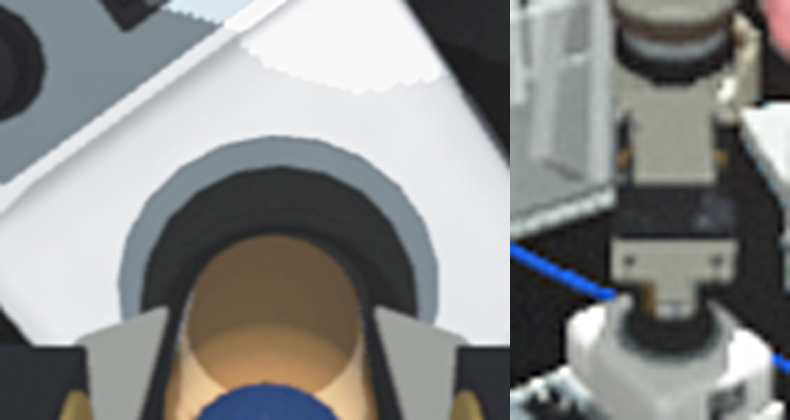

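The vial sits inside the bore with the fingers above the rim. Push is about 6.1 N, so the cup is down about 5 mm. Holding for over 3 s.

Call:
play_rows(
  deltas=[
    [[0,0,0,0,0,0,0],[0,0,0,0,0,0,0],[0,0,0,0,0,0,0],[0,0,0,0,0,0,0],[0,0,0,0,0,0,0]],
  ],
)

```text
t: 18.48
tool_pos: [0.5769, 0.1031, 0.1325]
eef_rot: [3.141, 0.0, 2.618]
force: [-0.5, 0.4, 5.6]
width: 0.034
finger_force: 29.9
```

Call:
play_rows(
  deltas=[
    [[0,0,0,0,0,0,0],[0,0,0,0,0,0,0],[0,0,0,0,0,0,0],[0,0,0,0,0,0,0],[0,0,0,0,0,0,0]],
  ],
)

```text
t: 19.1
tool_pos: [0.577, 0.1031, 0.1325]
eef_rot: [3.141, 0.0, 2.618]
force: [0.2, -0.7, 5.5]
width: 0.0339
finger_force: 29.9
```

Call:
play_rows(
  deltas=[
    [[0,0,0,0,0,0,0],[0,0,0,0,0,0,0],[0,0,0,0,0,0,0],[0,0,0,0,0,0,0],[0,0,0,0,0,0,0]],
  ],
)

```text
t: 19.73
tool_pos: [0.577, 0.1031, 0.1325]
eef_rot: [3.141, 0.0, 2.618]
force: [-0.4, -0.1, 4.4]
width: 0.0336
finger_force: 29.9
```

Call:
play_rows(
  deltas=[
    [[0,0,0,0,0,0,0],[0,0,0,0,0,0,0],[0,0,0,0,0,0,0],[0,0,0,0,0,0,0],[0,0,0,0,0,0,0]],
  ],
)

```text
t: 20.35
tool_pos: [0.577, 0.1031, 0.1325]
eef_rot: [3.141, 0.0, 2.618]
force: [-0.3, -0.4, 5.4]
width: 0.0336
finger_force: 29.9
```

Call:
play_rows(
  deltas=[
    [[0,0,0,0,0,0,0],[0,0,0,0,0,0,0],[0,0,0,0,0,0,0],[0,0,0,0,0,0,0],[0,0,0,0,0,0,0]],
  ],
)

```text
t: 20.98
tool_pos: [0.577, 0.1032, 0.1325]
eef_rot: [3.141, 0.0, 2.618]
force: [-1.2, -0.7, 5.0]
width: 0.0339
finger_force: 29.9
```

Call:
play_rows(
  deltas=[
    [[0,0,0,0,0,0,0],[0,0,0,0,0,0,0],[0,0,0,0,0,0,0],[0,0,0,0,0,0,0],[0,0,0,0,0,0,0]],
  ],
)

```text
t: 21.6
tool_pos: [0.5769, 0.1031, 0.1325]
eef_rot: [3.141, 0.0, 2.618]
force: [-0.4, -1.6, 4.6]
width: 0.0339
finger_force: 29.9
```

Call:
play_rows(
  deltas=[
    [[0,0,0,0,0,0,0],[0,0,0,0,0,0,0],[0,0,0,0,0,0,0],[0,0,0,0,0,0,0],[0,0,0,0,0,0,0]],
  ],
)

```text
t: 22.22
tool_pos: [0.577, 0.1031, 0.1326]
eef_rot: [3.141, 0.0, 2.618]
force: [-0.6, 0.6, 5.1]
width: 0.0334
finger_force: 29.9
```

```bash
python3 -c "
from rig import bot
print(bot.hand_in())"
```

```text
the job is handed in; nothing more can be done
None
```

I set the rocker to touch mode and handed the job in with the blue-capped largest vial still gripped upright in the cup, which had been held about 5 mm down (about 6 N, estimated from wrist force and tool height) for over 4 s; no verdict came back.

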